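Hang the honey dipper in its stand

ROBOT

A 6-joint arm with a two-finger parallel gripper is mounted at the origin on a cart in front of the work surface, level with it; the furniture and walls round the work are solid. World frame = base frame: x ahead of the robot, y to its left, z up, the work surface at z = 0. Lengths are in mm, angles in degrees, forces in N, time in s.
With the tool pointing down it reaches from about 300 to 850 mm from the base axis. Payload 4.2 kg.
Tool frame: the origin (TCP) lies at the very end of the fingers, on their centre line; the grasp point (between the pads) lies 19 mm behind it; z points along the fingers, y is the direction in which the jaws open and shut (so a half turn about z gives the same grasp; the last joint's range is limited). The gripper opens to 91 mm and grips with 3 to 60 N. Pads are 32 mm wide; open, the fingers measure 118 mm over their backs; the gripper's body (76 mm by 178 mm) begins 60 mm behind the grasp point.
Start: joints at [69.958, 18.312, 89.639, -0, 72.044, -1.146], TCP at [186.219, 544.027, 213.976] pointing down, gripper open.
Joint ranges: [-177.97, 177.97], [-48.28, 115.42], [12.27, 149.76], [-77.06, 257.06], [2.81, 150.46], [-146.56, 146.56]. Speed limits (degrees/s): [147.25, 147.25, 180, 180, 180, 180].

INTERFACE

Orientations are given as [roll, pitch, yaw] about the fixed x, y, z axes, in that order (R = Rz(yaw) Ry(pitch) Rx(roll)).
In Python, from workcell import monitor, eyes, job gives the robot as it stands.
- The arm moves only by the tool move_arm, never from a script. Its argument "increments" is a list that holds one entry, the list of rows, each a list of 7 numbers: the opening, from 0 (shut) to 1 (fully open), then the shift along the tool's x, y, z in cm, then the turn, a rotation vector about the tool's x, y, z in rad. In form: [[[jaw, x, y, z, ax, ay, az], ...]]. A call has 1 to 12 rows; each row shifts and turns the pose as measured when the row begins, along the tool's axes as they then stand; what a row does not reach is not made up. A row lasts 1/8 s, in which the tool goes at most 62.5 mm and 10.7 degrees, less where a joint would pass 70% of its speed; a pose out of reach is approached as far as the arm can. A call is refused whole if a number of a shift passes 6.25 or a number of a turn 0.188, either way. A call with a gripper value outside its range is refused whole. The fingers move at their own pace and stop on an object; "force" is the grip in N (left out, the last holds). Time passes only in rows, so rows that do not move let the fingers close. It gives the time, the measured TCP pose, the force and the opening at its end, in the units of the state.
- monitor.state(): the state, without advancing time (a new reading comes with each control period).
- eyes.grab_frame(name): name is "side" or "top"; returns a dict with "color" (400x640x3 uint8, red, green, blue), "z_map" (400x640 float32, mm along the optical axis (not along the pixel's ray), 0 where there is no reading), "camera_matrix" (3x3 intrinsics, pixels), "dist_coeffs" ([k1, k2, p1, p2, k3] as OpenCV has them; the pictures are not rectified), "rvec" (rotation vector, rad) and "tvec" (3), from world to camera coordinates, as OpenCV has them. Camera axes: x right, y down, z forward; pixel columns grow to the right and rows downward; lengths in mm; the calibration is good to about 2 mm. A picture is of the moment at which its call begins.
- job.job_done(): hands the job in, once; it reports no verdict.
The state is a dict: "time_s": time; "qpos": joint angles; "qvel": joint speeds; "effort": joint torques, N m; "ee_pos": TCP position; "ee_rot": TCP orientation; "force": force on the tool from outside, world axes, zero at the start; "torque": the same for the moment, N m; "gripper_width": finger opening in mm.
Only numpy, scipy, OpenCV 4.12 (cv2) and the standard library are available. Lean on these libraries where they do the work, as an engineer would, in place of code of your own. Each camera call takes 0.05 s, during which the arm holds its last target. There are 200 camera calls.

TASK

Take the honey dipper (the wooden tool with the grooved barrel head) out of its holder and put its stick down through the steel eyelet of the dipper stand, so that it hangs upright with its head resting on the eyelet. Leave the tart tamper (smooth, flat disc head) standing in its own holder.

Things in the scene. Friction and masses are not known exactly. Their poses are not given: they have to be found in the camera images.
- dipper_head (a point): Centre of the honey dipper's head: an upright wooden barrel, 42 mm across and 42 mm tall, with four grooves round it; grasp it from any side. From its flat underside (21 mm below this point) a 10 mm stick with a round end runs 80 mm down: its end is 101 mm below this point. About 60 g. It starts upright, stick in the bore of one of two like wooden holders, head on the rim. z: up along the stick.
- tamper_head (a point): Centre of the tart tamper's head: a smooth wooden disc, 50 mm across and 18 mm tall, on the same kind of stick, standing in the other holder; which tool has which holder varies. The holders are fixed, upright, 95 mm tall, 56 mm wide (68 mm at the foot), bore 26 mm.
- eyelet (a point): Centre of the eyelet's hole at its upper face, 105 mm above the table: a level steel ring, hole 26 mm, outside 39 mm, 10 mm thick, on a fixed stand with a 12 mm thick base plate. The stand's 12 mm post, 65 mm from here along this point's -y axis, ends level with the ring; nothing rises above it. With the dipper in place its head's centre is 21 mm above this point.
Not all that is in view belongs to the job. What is shaped like the part that bears dipper_head but pink is not meant.

How it is judged (in metres and radians):
At the end, for the whole second after the job is handed in: The dipper hangs through the eyelet: head centre within 13 mm of the hole's axis and 14 to 27 mm above the eyelet's upper face (head resting on it), upright within 10 degrees; the tamper's head is within 20 mm of where it started (horizontal distance between dipper_head and eyelet below 0.013 m and z of dipper_head in the frame of eyelet between 0.014 and 0.027 m and angle between dipper_head's own z axis and vertical below 0.175 rad and distance of tamper_head from where it was at the start of the episode below 0.02 m); the robot touches nothing.
It fails at once if the tamper is lifted or pushed out of its place (distance of tamper_head from where it was at the start of the episode above 0.03 m).
It also fails if it takes over 38 s, if anything falls off the work surface, if the arm or the gripper's body presses on something with over 40 N, if the wrist force passes 120 N, or if a joint passes its speed limit or range.

## Working session

There is one attempt and no reset: what is moved stays moved. The work goes in short steps, Python scripts to look and compute and a tool call to move; the robot and the scene stay as the last step left them, time stands still between calls to the robot, and variables do not carry over. Pictures are saved under pics/ and viewed, about 8 in all and at most 12, crops included, and the job is handed in when it is done.

Besides the shell and the picture viewer there is one more tool, called after "Request:" as name(argument=value, ...), one argument or row to a line, values as JSON. move_arm: Moves the arm, as the interface text tells. Its arguments: {"type":"object","properties":{"increments":{"type":"array"},"force":{"type":"number"}},"required":["increments"]}

```bash
mkdir -p pics
cat > h.py <<'E'
import numpy as np, cv2
from workcell import monitor, eyes, job
def grab(n):
    f=eyes.grab_frame(n); f['R']=cv2.Rodrigues(np.array(f['rvec'],float))[0]; f['t']=np.array(f['tvec'],float).ravel()
    f['K']=np.array(f['camera_matrix'],float); f['d']=np.array(f['dist_coeffs'],float); return f
def norm(f,uv): return cv2.undistortPoints(np.array(uv,float).reshape(-1,1,2),f['K'],f['d']).reshape(-1,2)
def plane(f,uv,z):
    n=norm(f,uv); r=np.c_[n,np.ones(len(n))]@f['R']; c=-f['R'].T@f['t']
    return c+r*((z-c[2])/r[:,2])[:,None]
def cloud(f):
    Z=f['z_map']; v,u=np.mgrid[:Z.shape[0],:Z.shape[1]]
    n=norm(f,np.c_[u.ravel(),v.ravel()]); z=Z.ravel()[:,None].astype(float)
    p=(np.c_[n,np.ones(len(n))]*z-f['t'])@f['R']; p[z[:,0]==0]=np.nan
    return p.reshape(*Z.shape,3)
def proj(f,P): return cv2.projectPoints(np.array(P,float).reshape(-1,1,3),np.array(f['rvec'],float),f['t'],f['K'],f['d'])[0].reshape(-1,2)
def save(n,im,s=1): cv2.imwrite('pics/'+n,cv2.resize(im[:,:,::-1],None,fx=s,fy=s))
E
python3 - <<'E'
from h import *
a=grab('top');b=grab('side')
for n,f in(('top',a),('side',b)):
    save(n+'0.png',f['color']); np.save(n+'.npy',cloud(f)); print(n,-f['R'].T@f['t'],f['R'][2])
print(monitor.state())
E
```

```text
top [ 272.86410047  143.87625157 1169.24363275] [ 0.19299752 -0.100835   -0.97600423]
side [-138.31231498 -868.59688246  628.23829416] [ 0.50324868  0.75579742 -0.41894037]
{'time_s': 0.1, 'qpos': array([ 6.99570726e+01,  1.83471289e+01,  8.96993011e+01,  5.00044286e-04,
        7.20442125e+01, -1.14826943e+00]), 'qvel': array([ 0.02377801, -0.1119595 , -0.18102412,  0.0515706 ,  0.16846147,
       -0.03926136]), 'effort': array([-2.36720934e-04, -4.13332343e+01, -2.32511508e+01,  7.28691998e-02,
        4.23186645e-02, -4.69581119e-05]), 'ee_pos': array([186.06527173, 543.58368108, 213.21365014]), 'ee_rot': array([-1.79909385e+02, -2.29180157e-03,  1.61105186e+02]), 'force': array([ 0.27409648, -0.32967623,  0.24936886]), 'torque': array([ 0.00822335, -0.02167769,  0.03839024]), 'gripper_width': 91.26470207031964}
```

View pics/top0.png

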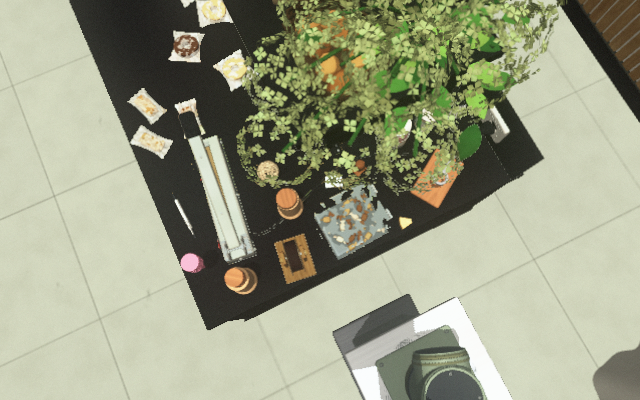

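View pics/side0.png

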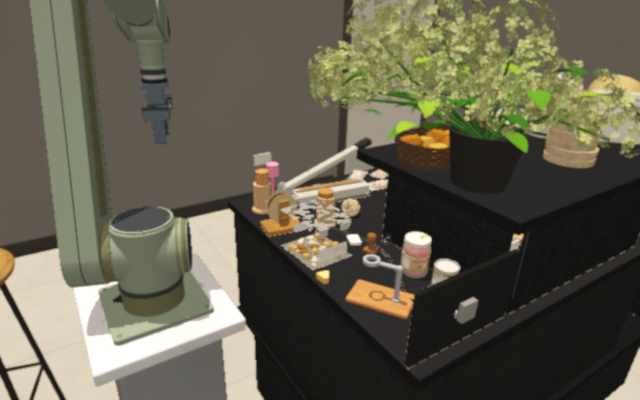

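The top view shows holders at about (240,280) and (289,204), a pink decoy at (192,263), and the stand's orange base at (437,180), partly under the plant. The side view shows holders at (262,190) and (325,208), the pink thing at (272,170), and the ring at (372,260). I'll enlarge both tools and the stand.

Run:
```python
import cv2,numpy as np
s=cv2.imread('pics/side0.png');t=cv2.imread('pics/top0.png')
r=lambda im,x,y,w,h,k:cv2.resize(im[y:y+h,x:x+w],(w*k,h*k),interpolation=cv2.INTER_CUBIC)
top=np.hstack([r(s,240,150,130,70,3),r(s,345,225,130,90,3)[:210]])
bot=np.hstack([r(t,170,170,130,130,3),r(t,370,110,130,130,3)])
cv2.imwrite('pics/crop1.png',np.vstack([top,bot]))
P=np.load('side.npy');Q=np.load('top.npy')
for n,p,pts in(('side',P,[(262,172),(325,192),(326,195),(372,262),(365,260),(380,262),(398,268),(372,298),(272,165)]),('top',Q,[(238,275),(240,280),(289,200),(289,205),(437,180),(420,195),(192,263),(440,165),(300,250),(410,150),(350,150),(440,100)])):
    for u,v in pts: print(n,u,v,np.round(p[v,u]))
```

```text
side 262 172 [414. 293. 137.]
side 325 192 [532. 113. 111.]
side 326 195 [532. 107. 104.]
side 372 262 [ 415. -251.  106.]
side 365 260 [ 409. -233.  103.]
side 380 262 [ 434. -256.  102.]
side 398 268 [ 454. -294.  101.]
side 372 298 [ 419. -258.   11.]
side 272 165 [489. 371. 122.]
top 238 275 [419. 296. 136.]
top 240 280 [407. 296. 136.]
top 289 200 [532. 119. 113.]
top 289 205 [520. 125. 114.]
top 437 180 [ 374. -109.  441.]
top 420 195 [ 418. -199.   10.]
top 192 263 [493. 382. 119.]
top 440 165 [ 383. -100.  512.]
top 300 250 [413. 147. 102.]
top 410 150 [ 541. -236.    4.]
top 350 150 [614. -91.  -2.]
top 440 100 [ 515. -208.  386.]
```

View pics/crop1.png

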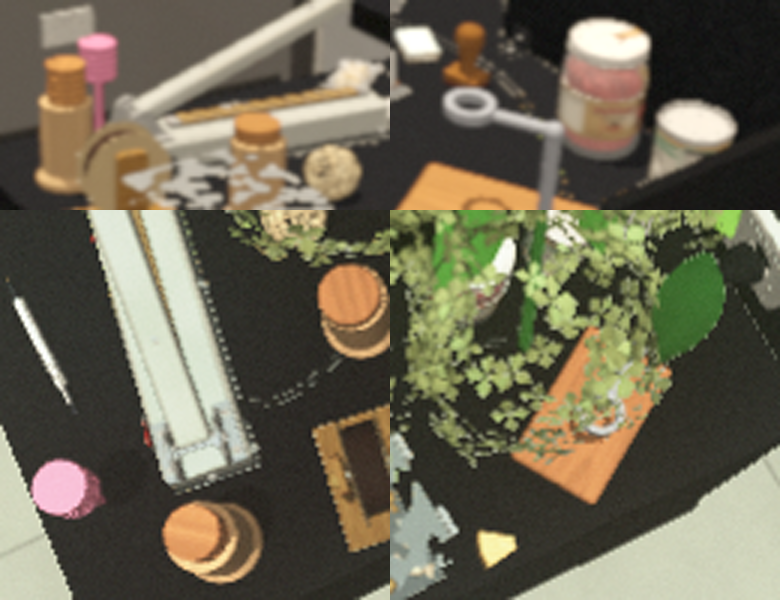

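Three candidates for the dipper:
- Top (238,275): tall grooved barrel in wood colour, top at z≈137 (95+42). This is the honey dipper.
- Top (289,200): smooth flat disc, top at z≈113. This is the tamper.
- Top (192,263): the pink barrel, not meant.

The crop confirms the grooves. Next I'll check clearance to the plant and the cutter.

Run:
```python
from h import *
P=np.load('side.npy').reshape(-1,3);Q=np.load('top.npy').reshape(-1,3)
A=np.vstack([P,Q]);A=A[~np.isnan(A[:,0])]
A=A[(A[:,2]>20)]
def grid(A,xs,ys,f):
    print('      '+' '.join('%5d'%y for y in ys))
    for x in xs:
        print('%5d '%x+' '.join('%5d'%f(s[:,2]) if len(s:=A[(abs(A[:,0]-x)<20)&(abs(A[:,1]-y)<20)])>2 else '    .' for y in ys))
xs=range(240,680,40);ys=range(-420,440,40)
print('max');grid(A,xs,ys,np.max)
print('min above 150');grid(A[A[:,2]>150],xs,ys,np.min)
# dipper top center
for nm,z,lo in(('top',136,(413,296)),('top',113,(526,120))):
    S=Q[(abs(Q[:,2]-z)<5)&(np.hypot(Q[:,0]-lo[0],Q[:,1]-lo[1])<40)]
    print(lo,cv2.minEnclosingCircle(S[:,:2].astype(np.float32)),len(S))
    S=P[(P[:,2]>100)&(P[:,2]<136)&(np.hypot(P[:,0]-lo[0],P[:,1]-lo[1])<45)]
    M=np.c_[2*S[:,:2],np.ones(len(S))];s=np.linalg.lstsq(M,(S[:,:2]**2).sum(1),rcond=None)[0];print('side fit',s[:2],np.sqrt(s[2]+s[0]**2+s[1]**2))
S=P[(abs(P[:,2]-103)<6)&(np.hypot(P[:,0]-418,P[:,1]+250)<30)]
print('ring',cv2.minEnclosingCircle(S[:,:2].astype(np.float32)),len(S))
S=Q[(abs(Q[:,2]-105)<8)&(np.hypot(Q[:,0]-418,Q[:,1]+250)<100)];print(np.round(S))
```

```text
max
       -420  -380  -340  -300  -260  -220  -180  -140  -100   -60   -20    20    60   100   140   180   220   260   300   340   380   420
  240     .     .     .     .     .     .     .     .     .     .     .     .     .     .     .     .     .     .     .     .     .     .
  280     .     .     .     .     .     .     .     .     .     .     .     .     .     .     .     .     .     .     .     .     .     .
  320     .     .     .     .     .     .     .     .     .     .     .     .     .     .     .     .     .     .     .     .     .     .
  360   171     .     .     .     .     .     .   509   518   510   463   117   117     .   104    96     .     .     .     .     .     .
  400   172     .     .     .   106   109   506   527   532   533   509   516   118     .   116   117     .    92   140   139     .     .
  440   171     .   493   545   568   584   586   599   604   589   533   537   522   117   113   115     .    88   140   139     .     .
  480   172   503   542   562   593   592   602   642   649   650   627   545   533   500   481   461     .    86    88    51   12
[... 3357 characters left out ...]
 102.]
 [ 412. -252.  101.]
 [ 413. -244.  103.]
 [ 412. -245.  105.]
 [ 411. -247.  106.]
 [ 412. -240.  104.]
 [ 411. -242.  106.]
 [ 419. -219.  105.]
 [ 417. -223.  105.]
 [ 416. -226.  102.]
 [ 415. -229.  101.]
 [ 412. -234.  106.]
 [ 411. -237.  102.]
 [ 410. -239.  104.]
 [ 409. -242.  102.]
 [ 416. -222.  100.]
 [ 415. -223.  102.]
 [ 414. -226.  100.]
 [ 413. -228.  100.]
 [ 412. -229.  104.]
 [ 411. -231.  105.]
 [ 409. -231.  109.]
 [ 408. -235.  107.]
 [ 407. -237.  106.]
 [ 406. -239.  106.]
 [ 413. -222.  102.]
 [ 412. -223.  104.]
 [ 411. -226.  102.]
 [ 410. -228.  104.]
 [ 408. -230.  104.]
 [ 408. -233.  103.]
 [ 406. -237.  101.]
 [ 407. -231.   98.]
 [ 406. -232.  100.]]
```

Result: the eyelet at about (425,-237) sits under the edge of the foliage, whose underside is at z≈390. I'll hold the dipper with the tool tilted outward by about 45°, coming in from the robot's side, so the wrist stays clear of the plant. Next I'll refine the centres and work out the first move.

```bash
cat >> h.py <<'E'
from scipy.spatial.transform import Rotation as Ro
def tgt(g,az,tilt,sgn=1):
    """grasp point g -> TCP pos, R; tool z tilted outward along az, jaws tangential"""
    a,t=np.radians([az,tilt]); rad=np.array([np.cos(a),np.sin(a),0]); tan=np.array([-np.sin(a),np.cos(a),0])
    z=rad*np.sin(t)-np.array([0,0,np.cos(t)]); y=tan*sgn; x=np.cross(y,z)
    return np.array(g)+19*z, np.c_[x,y,z]
def plan(p0,R0,p1,R1,n):
    """rows in tool frame"""
    w=Ro.from_matrix(R0.T@R1).as_rotvec()/n; out=[]; R=R0
    for i in range(n):
        out.append(np.r_[R.T@(p1-p0)/n/10,w]); R=R@Ro.from_rotvec(w).as_matrix()
    return np.round(out,3)
def cur():
    s=monitor.state(); return np.array(s['ee_pos']),Ro.from_euler('xyz',s['ee_rot'],degrees=True).as_matrix(),s
E
python3 - <<'E'
from h import *
f=grab('top'); g=grab('side')
c=f['color'].astype(int)
Q=cloud(f);P=cloud(g)
def gs(S,c0,rad,w=25):
    best=[]
    for x in np.arange(c0[0]-w,c0[0]+w,1):
        for y in np.arange(c0[1]-w,c0[1]+w,1):
            d=np.hypot(S[:,0]-x,S[:,1]-y); best.append((((d>rad[0])&(d<rad[1])).sum()-2*(d<rad[0]-1).sum()-0.0*(d>rad[1]).sum(),x,y))
    best.sort(reverse=True); m=best[0][0]; k=np.array([b[1:] for b in best if b[0]>=m-1]); return k.mean(0),m,len(S)
for nm,C in(('side',P),('top',Q)):
    X=C.reshape(-1,3)
    S=X[(X[:,2]>97)&(X[:,2]<110)&(np.hypot(X[:,0]-423,X[:,1]+238)<45)]
    print(nm,'eyelet',gs(S,(423,-238),(12.5,20)))
m=(Q[:,:,2]>129)&(Q[:,:,2]<142)&(np.hypot(Q[:,:,0]-418,Q[:,:,1]-306)<40)
for z,c0,w in((137,(418,306),40),(113,(538,122),45)):
    m=((abs(Q[:,:,2]-z)<7)&(np.hypot(Q[:,:,0]-c0[0],Q[:,:,1]-c0[1])<w)).astype(np.uint8)
    k=max(cv2.findContours(m,0,1)[0],key=len); e=cv2.fitEllipse(k); W=plane(f,[e[0]],z); 
    W2=plane(f,k.reshape(-1,2),z); print(e,W,cv2.minEnclosingCircle(W2[:,:2].astype(np.float32)))
E
```

```text
side eyelet (array([ 425. , -238.5]), np.float64(125.0), 160)
top eyelet (array([ 424.5, -237. ]), np.float64(59.0), 66)
((233.14964294433594, 277.30810546875), (17.58547592163086, 18.314599990844727), 56.58936309814453) [[419.11597066 307.51762128 137.        ]] ((419.1835021972656, 307.6168212890625), 20.928335189819336)
((285.4205627441406, 198.26661682128906), (19.13502311706543, 19.74781608581543), 52.9271354675293) [[539.38502506 125.2514356  113.        ]] ((539.4759521484375, 124.76581573486328), 24.751317977905273)
```

Run:
```python
from h import *
p,R,s=cur(); t=45; np.set_printoptions(suppress=True)
for sg in(1,-1):
    G=np.array([419,307.5,123]); P1,R1=tgt(G,36.3,t,sg); pre=P1-R1[:,2]*110
    print(sg,pre,np.degrees(np.linalg.norm(Ro.from_matrix(R.T@R1).as_rotvec())));print(repr(plan(p,R,pre,R1,14).tolist()))
```

```text
1 [367.14116083 269.40589547 187.34671709] 70.09749912080996
[[-1.858, -1.435, 0.188, -0.027, -0.052, -0.065], [-1.749, -1.558, 0.241, -0.027, -0.052, -0.065], [-1.63, -1.675, 0.284, -0.027, -0.052, -0.065], [-1.502, -1.786, 0.318, -0.027, -0.052, -0.065], [-1.365, -1.888, 0.343, -0.027, -0.052, -0.065], [-1.221, -1.982, 0.357, -0.027, -0.052, -0.065], [-1.071, -2.066, 0.362, -0.027, -0.052, -0.065], [-0.915, -2.14, 0.356, -0.027, -0.052, -0.065], [-0.756, -2.204, 0.34, -0.027, -0.052, -0.065], [-0.593, -2.257, 0.315, -0.027, -0.052, -0.065], [-0.43, -2.299, 0.28, -0.027, -0.052, -0.065], [-0.266, -2.328, 0.235, -0.027, -0.052, -0.065], [-0.103, -2.346, 0.181, -0.027, -0.052, -0.065], [0.058, -2.351, 0.119, -0.027, -0.052, -0.065]]
-1 [367.14116083 269.40589547 187.34671709] 129.34080133338853
[[-1.858, -1.435, 0.188, -0.061, 0.032, 0.146], [-2.051, -1.156, 0.047, -0.061, 0.032, 0.146], [-2.197, -0.844, -0.081, -0.061, 0.032, 0.146], [-2.292, -0.507, -0.193, -0.061, 0.032, 0.146], [-2.332, -0.154, -0.287, -0.061, 0.032, 0.146], [-2.318, 0.206, -0.359, -0.061, 0.032, 0.146], [-2.25, 0.563, -0.408, -0.061, 0.032, 0.146], [-2.129, 0.909, -0.433, -0.061, 0.032, 0.146], [-1.958, 1.234, -0.433, -0.061, 0.032, 0.146], [-1.742, 1.531, -0.408, -0.061, 0.032, 0.146], [-1.487, 1.79, -0.359, -0.061, 0.032, 0.146], [-1.199, 2.007, -0.286, -0.061, 0.032, 0.146], [-0.886, 2.174, -0.192, -0.061, 0.032, 0.146], [-0.555, 2.287, -0.08, -0.061, 0.032, 0.146]]
```

Request:
move_arm(
  increments=[
    [[1,-1.86,-1.43,0.19,-0.027,-0.052,-0.065],[1,-1.75,-1.56,0.24,-0.027,-0.052,-0.065],[1,-1.63,-1.67,0.28,-0.027,-0.052,-0.065],[1,-1.5,-1.79,0.32,-0.027,-0.052,-0.065],[1,-1.36,-1.89,0.34,-0.027,-0.052,-0.065],[1,-1.22,-1.98,0.36,-0.027,-0.052,-0.065],[1,-1.07,-2.07,0.36,-0.027,-0.052,-0.065],[1,-0.92,-2.14,0.36,-0.027,-0.052,-0.065],[1,-0.76,-2.2,0.34,-0.027,-0.052,-0.065],[1,-0.59,-2.26,0.31,-0.027,-0.052,-0.065],[1,-0.43,-2.3,0.28,-0.027,-0.052,-0.065],[1,-0.27,-2.33,0.23,-0.027,-0.052,-0.065]],
  ],
  force=25,
)

```text
time_s: 1.7
ee_pos: [346.9, 304.5, 191.3]
ee_rot: [177.4, 40.2, -151.3]
force: [-0.4, -0.4, -0.3]
gripper_width: 91.3
```

```bash
cat > go.py <<'E'
import sys
from h import *
np.set_printoptions(suppress=True,precision=3)
x,y,z,az,t,back,n=map(float,sys.argv[1:])
p,R,s=cur(); P1,R1=tgt([x,y,z],az,t); P1=P1-R1[:,2]*back
print(s['time_s'],p,s['ee_rot'],'q',s['qpos'],'F',s['force'],s['gripper_width'],'d',P1-p)
print(plan(p,R,P1,R1,int(n)).tolist())
E
python3 go.py 419 307.5 123 36.3 45 110 4
```

```text
1.7 [346.878 304.488 191.285] [ 177.383   40.188 -151.288] q [ 46.037  -5.79  134.721 -36.79   14.345 -40.777] F [-0.421 -0.409 -0.342] 91.30346124528737 d [ 20.263 -35.082  -3.938]
[[0.046, -1.016, 0.044, -0.011, -0.02, -0.025], [0.072, -1.015, 0.031, -0.011, -0.02, -0.025], [0.098, -1.013, 0.018, -0.011, -0.02, -0.025], [0.123, -1.01, 0.005, -0.011, -0.02, -0.025]]
```

```bash
python3 go.py 419 307.5 123 36.3 37 90 6
```

```text
1.7 [346.878 304.488 191.285] [ 177.383   40.188 -151.288] q [ 46.037  -5.79  134.721 -36.79   14.345 -40.777] F [-0.421 -0.409 -0.342] 91.30346124528737 d [ 37.685 -22.284 -11.582]
[[-0.16, -0.645, 0.359, -0.006, 0.01, -0.017], [-0.152, -0.649, 0.353, -0.006, 0.01, -0.017], [-0.145, -0.654, 0.348, -0.006, 0.01, -0.017], [-0.137, -0.659, 0.342, -0.006, 0.01, -0.017], [-0.129, -0.663, 0.337, -0.006, 0.01, -0.017], [-0.121, -0.667, 0.332, -0.006, 0.01, -0.017]]
```

Request:
move_arm(
  increments=[
    [[1,-0.16,-0.65,0.36,-0.006,0.01,-0.017],[1,-0.15,-0.65,0.35,-0.006,0.01,-0.017],[1,-0.145,-0.65,0.35,-0.006,0.01,-0.017],[1,-0.14,-0.66,0.34,-0.006,0.01,-0.017],[1,-0.13,-0.66,0.34,-0.006,0.01,-0.017],[1,-0.12,-0.67,0.33,-0.006,0.01,-0.017],[1,0,0,0,0,0,0]],
  ],
)

```text
time_s: 2.58
ee_pos: [384.1, 276.7, 177.5]
ee_rot: [-179.8, 36.5, -143.7]
force: [0.0, -0.5, -0.0]
gripper_width: 91.3
```

```bash
python3 go.py 419 307.5 123 36.3 37 90 4; python3 go.py 419 307.5 123 36.3 37 0 8;python3 -c "
from h import *
f=grab('side');save('pre.png',f['color'][100:250,190:390],3)"
```

```text
2.575 [384.132 276.744 177.484] [-179.842   36.535 -143.728] q [ 33.19   -3.198 132.568   6.837  14.225 -99.106] F [ 0.023 -0.495 -0.036] 91.25505836163302 d [0.431 5.46  2.22 ]
[[-0.105, 0.104, 0.008, -0.001, -0.002, -0.0], [-0.105, 0.104, 0.009, -0.001, -0.002, -0.0], [-0.105, 0.104, 0.009, -0.001, -0.002, -0.0], [-0.105, 0.104, 0.009, -0.001, -0.002, -0.0]]
2.575 [384.132 276.744 177.484] [-179.842   36.535 -143.728] q [ 33.19   -3.198 132.568   6.837  14.225 -99.106] F [ 0.023 -0.495 -0.036] 91.25505836163302 d [ 44.083  37.526 -69.658]
[[-0.062, 0.055, 1.129, -0.0, -0.001, -0.0], [-0.06, 0.055, 1.129, -0.0, -0.001, -0.0], [-0.059, 0.054, 1.129, -0.0, -0.001, -0.0], [-0.058, 0.054, 1.129, -0.0, -0.001, -0.0], [-0.057, 0.054, 1.129, -0.0, -0.001, -0.0], [-0.056, 0.053, 1.13, -0.0, -0.001, -0.0], [-0.055, 0.053, 1.13, -0.0, -0.001, -0.0], [-0.054, 0.052, 1.13, -0.0, -0.001, -0.0]]
```

View pics/pre.png

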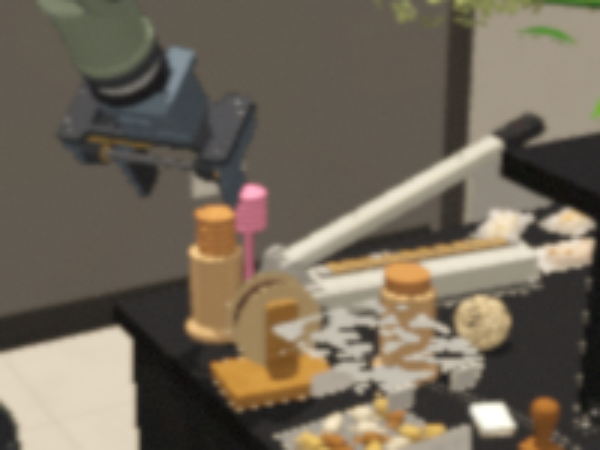

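The open jaws straddle the grooved barrel at crop (215,230), with nothing in their path.

Request:
move_arm(
  increments=[
    [[1,-0.06,0.06,1.13,0,0,0],[1,-0.06,0.06,1.13,0,0,0],[1,-0.06,0.06,1.13,0,0,0],[1,-0.06,0.06,1.13,0,0,0],[1,-0.06,0.06,1.13,0,0,0],[1,-0.06,0.06,1.13,0,0,0],[1,-0.06,0.06,1.13,0,0,0],[1,-0.06,0.06,1.0,0,0,0],[1,0,0,0,0,0,0]],
  ],
)

```text
time_s: 3.75
ee_pos: [430.1, 316.6, 107.9]
ee_rot: [180.0, 35.7, -143.6]
force: [0.1, 0.0, 1.3]
gripper_width: 91.2
```

```bash
python3 go.py 419 307.5 123 36.3 37 0 2
```

```text
3.75 [430.064 316.605 107.868] [ 179.999   35.696 -143.602] q [  34.388    9.703  132.069   24.742    2.806 -116.349] F [0.15  0.043 1.271] 91.24308782171228 d [-1.849 -2.336 -0.042]
[[0.118, -0.039, -0.082, 0.001, -0.011, 0.001], [0.117, -0.039, -0.083, 0.001, -0.011, 0.001]]
```

Joint 5 is sitting at its lower limit, so I'll reduce the tilt to 30° around the head before gripping.

```bash
python3 go.py 419 307.5 122 36.3 29 0 4
```

```text
3.75 [430.064 316.605 107.868] [ 179.999   35.696 -143.602] q [  34.388    9.703  132.069   24.742    2.806 -116.349] F [0.15  0.043 1.271] 91.24308782171228 d [-3.64  -3.652 -2.486]
[[0.14, -0.019, -0.024, 0.0, 0.029, 0.0], [0.14, -0.02, -0.02, 0.0, 0.029, 0.0], [0.141, -0.02, -0.016, 0.0, 0.029, 0.0], [0.141, -0.02, -0.012, 0.0, 0.029, 0.0]]
```

Request:
move_arm(
  increments=[
    [[1,0.14,-0.02,-0.02,0,0.029,0],[1,0.14,-0.02,-0.02,0,0.029,0],[1,0.14,-0.02,-0.02,0,0.029,0],[1,0.14,-0.02,-0.01,0,0.029,0],[1,0,0,0,0,0,0]],
  ],
)

```text
time_s: 4.38
ee_pos: [425.9, 312.3, 104.2]
ee_rot: [-179.9, 28.8, -143.6]
force: [0.2, 0.5, 0.1]
gripper_width: 91.2
```

```bash
python3 go.py 419 307.5 122 36.3 29 0 2
```

```text
4.375 [425.858 312.261 104.225] [-179.94    28.849 -143.616] q [ 34.447  10.043 127.53    3.719  13.618 -95.311] F [0.153 0.466 0.075] 91.1890876810957 d [0.566 0.692 1.157]
[[-0.066, 0.011, -0.03, -0.0, -0.001, 0.001], [-0.066, 0.011, -0.03, -0.0, -0.001, 0.001]]
```

Request:
move_arm(
  increments=[
    [[1,-0.1,0.01,-0.12,0,0,0],[1,-0.1,0.01,-0.12,0,0,0],[0,0,0,0,0,0,0],[0,0,0,0,0,0,0],[0,0,0,0,0,0,0],[0,0,0,0,0,0,0],[0,0,0,0,0,0,0],[0,0,0,0,0,0,0]],
  ],
  force=25,
)

```text
time_s: 5.38
ee_pos: [425.4, 312.3, 106.9]
ee_rot: [-179.9, 28.8, -143.6]
force: [-1.3, -0.1, 0.4]
gripper_width: 41.7
```

```bash
python3 go.py 419 307.5 250 36.3 29 0 6; python3 go.py 365 268 250 36.3 29 0 6
```

```text
5.375 [425.416 312.271 106.934] [-179.944   28.842 -143.624] q [ 34.488   9.747 127.348   3.511  14.1   -95.06 ] F [-1.319 -0.147  0.411] 41.73832840987532 d [  1.008   0.682 126.449]
[[-1.034, -0.003, -1.836, -0.0, -0.0, 0.0], [-1.035, -0.002, -1.836, -0.0, -0.0, 0.0], [-1.036, -0.002, -1.835, -0.0, -0.0, 0.0], [-1.037, -0.002, -1.835, -0.0, -0.0, 0.0], [-1.038, -0.001, -1.834, -0.0, -0.0, 0.0], [-1.039, -0.001, -1.834, -0.0, -0.0, 0.0]]
5.375 [425.416 312.271 106.934] [-179.944   28.842 -143.624] q [ 34.488   9.747 127.348   3.511  14.1   -95.06 ] F [-1.319 -0.147  0.411] 41.73832840987532 d [-52.992 -38.818 126.449]
[[-0.058, 0.001, -2.374, -0.0, -0.0, 0.0], [-0.059, 0.001, -2.374, -0.0, -0.0, 0.0], [-0.06, 0.001, -2.374, -0.0, -0.0, 0.0], [-0.061, 0.001, -2.374, -0.0, -0.0, 0.0], [-0.062, 0.001, -2.374, -0.0, -0.0, 0.0], [-0.063, 0.001, -2.374, -0.0, -0.0, 0.0]]
```

Request:
move_arm(
  increments=[
    [[0,-0.3,0,-0.53,0,0,0],[0,-0.6,0,-1.05,0,0,0],[0,-0.75,0,-1.33,0,0,0],[0,-0.75,0,-1.33,0,0,0],[0,-0.75,0,-1.33,0,0,0],[0,-0.75,0,-1.33,0,0,0],[0,-0.75,0,-1.33,0,0,0],[0,-0.75,0,-1.33,0,0,0],[0,-0.6,0,-1.05,0,0,0],[0,-0.3,0,-0.53,0,0,0],[0,0,0,0,0,0,0]],
  ],
)

```text
time_s: 6.75
ee_pos: [425.2, 312.2, 240.8]
ee_rot: [-179.9, 28.7, -143.6]
force: [-0.4, 0.8, -0.1]
gripper_width: 41.9
```

```bash
python3 go.py 425 -238 235 -29.25 29 0 12; python3 -c "
from h import *
f=grab('side');save('lift.png',f['color'][60:250,150:390],3)"
```

```text
6.75 [425.222 312.211 240.803] [-179.926   28.714 -143.629] q [ 34.519  -0.229 114.892   1.367  36.641 -92.721] F [-0.438  0.848 -0.077] 41.85027920673401 d [   7.815 -554.712  -22.421]
[[2.448, -3.762, -1.123, 0.046, -0.0, 0.084], [2.123, -4.001, -0.945, 0.046, -0.0, 0.084], [1.779, -4.203, -0.757, 0.046, -0.0, 0.084], [1.421, -4.367, -0.561, 0.046, -0.0, 0.084], [1.05, -4.492, -0.357, 0.046, -0.0, 0.084], [0.671, -4.576, -0.149, 0.046, -0.0, 0.084], [0.286, -4.618, 0.062, 0.046, -0.0, 0.084], [-0.1, -4.618, 0.275, 0.046, -0.0, 0.084], [-0.484, -4.576, 0.486, 0.046, -0.0, 0.084], [-0.863, -4.492, 0.695, 0.046, -0.0, 0.084], [-1.234, -4.368, 0.899, 0.046, -0.0, 0.084], [-1.592, -4.204, 1.097, 0.046, -0.0, 0.084]]
```

View pics/lift.png

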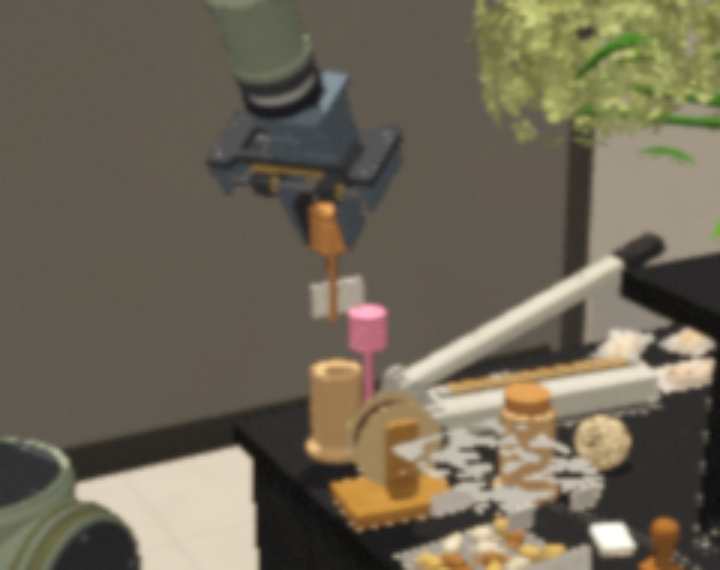

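The dipper is held and its stick hangs about vertical (crop x≈333, y 255–320). Next I'll pull in to keep clear of the plant, then swing round the base axis.

Request:
move_arm(
  increments=[
    [[0,0.8,0,-0.35,0,0,0],[0,1.6,0,-0.7,0,0,0],[0,1.6,0,-0.7,0,0,0],[0,1.6,0,-0.7,0,0,0],[0,1.6,0,-0.7,0,0,0],[0,1.6,0,-0.7,0,0,0],[0,0.8,0,-0.35,0,0,0],[0,0.05,-1,0,0.012,0,0.022],[0,0.1,-2,-0.05,0.023,0,0.042]],
  ],
)

```text
time_s: 7.92
ee_pos: [349.6, 218.7, 228.8]
ee_rot: [-179.9, 28.5, -147.9]
force: [0.7, 0.6, -0.6]
gripper_width: 41.9
```

```bash
python3 go.py 425 -238 235 -29.25 29 0 12
```

```text
7.925 [349.631 218.693 228.788] [-179.904   28.522 -147.886] q [ 29.483 -11.369 126.012   1.933  36.872 -93.859] F [ 0.735  0.554 -0.582] 41.93968192508799 d [  83.406 -461.194  -10.406]
[[1.319, -3.626, -0.612, 0.043, -0.001, 0.078], [1.031, -3.741, -0.455, 0.043, -0.001, 0.078], [0.734, -3.826, -0.293, 0.043, -0.001, 0.078], [0.433, -3.88, -0.129, 0.043, -0.001, 0.078], [0.128, -3.904, 0.038, 0.043, -0.001, 0.078], [-0.178, -3.897, 0.205, 0.043, -0.001, 0.078], [-0.481, -3.859, 0.371, 0.043, -0.001, 0.078], [-0.78, -3.79, 0.536, 0.043, -0.001, 0.078], [-1.073, -3.691, 0.696, 0.043, -0.001, 0.078], [-1.356, -3.563, 0.852, 0.043, -0.001, 0.078], [-1.628, -3.407, 1.003, 0.043, -0.001, 0.078], [-1.887, -3.223, 1.146, 0.043, -0.001, 0.078]]
```

Request:
move_arm(
  increments=[
    [[0,0.14,-3.7,-0.08,0.043,0,0.078],[0,0.14,-3.7,-0.08,0.043,0,0.078],[0,0.14,-3.7,-0.08,0.043,0,0.078],[0,0.14,-3.7,-0.08,0.043,0,0.078],[0,0.14,-3.7,-0.08,0.043,0,0.078],[0,0.14,-3.7,-0.08,0.043,0,0.078],[0,0.14,-3.7,-0.08,0.043,0,0.078],[0,0.14,-3.7,-0.08,0.043,0,0.078],[0,0.14,-3.7,-0.08,0.043,0,0.078],[0,0.14,-3.7,-0.08,0.043,0,0.078],[0,0.14,-3.7,-0.08,0.043,0,0.078],[0,0.07,-1.85,-0.04,0.022,0,0.039]],
  ],
)

```text
time_s: 9.43
ee_pos: [370.6, -207.0, 235.3]
ee_rot: [-179.8, 29.4, 150.8]
force: [0.1, 0.3, 0.1]
gripper_width: 41.7
```

```bash
python3 go.py 425 -238 235 -29.25 29 0 7
```

```text
9.425 [ 370.626 -206.98   235.274] [-179.811   29.409  150.78 ] q [-31.451 -10.766 124.979   1.528  36.401 -93.174] F [0.116 0.279 0.07 ] 41.7184215764516 d [ 62.411 -35.52  -16.892]
[[-0.775, -0.005, 0.714, -0.0, 0.001, 0.0], [-0.776, -0.006, 0.713, -0.0, 0.001, 0.0], [-0.777, -0.006, 0.712, -0.0, 0.001, 0.0], [-0.777, -0.006, 0.712, -0.0, 0.001, 0.0], [-0.778, -0.006, 0.711, -0.0, 0.001, 0.0], [-0.779, -0.007, 0.71, -0.0, 0.001, 0.0], [-0.78, -0.007, 0.709, -0.0, 0.001, 0.0]]
```

Request:
move_arm(
  increments=[
    [[0,-0.5,0,0.45,0,0,0],[0,-0.9,0,0.8,0,0,0],[0,-0.9,0,0.82,0,0,0],[0,-0.9,0,0.82,0,0,0],[0,-0.9,0,0.82,0,0,0],[0,-0.8,0,0.75,0,0,0],[0,-0.5,0,0.45,0,0,0],[0,0,0,0,0,0,0]],
  ],
)

```text
time_s: 10.42
ee_pos: [439.3, -244.8, 217.6]
ee_rot: [-179.8, 29.4, 150.8]
force: [0.6, 0.5, -0.4]
gripper_width: 41.6
```

```bash
python3 go.py 424.5 -237.5 232 -29.25 29 0 2; python3 -c "
from h import *
f=grab('side');g=grab('top')
np.save('s.npy',f,allow_pickle=True)
im=np.hstack([cv2.resize(f['color'][130:310,300:440],None,fx=3,fy=3,interpolation=2),cv2.resize(g['color'][110:230,380:480],(450,540))])
save('ins.png',im)
print(proj(f,[[425,-238,105],[425,-238,131]]))"
```

```text
10.425 [ 439.297 -244.818  217.59 ] [-179.835   29.411  150.831] q [-30.898  -1.557 120.181   1.292  31.978 -92.602] F [ 0.615  0.516 -0.413] 41.581309866548196 d [-6.76   2.817 -2.208]
[[0.371, -0.042, -0.082, -0.001, 0.004, 0.001], [0.371, -0.042, -0.081, -0.001, 0.004, 0.001]]
[[371.79065061 258.26398235]
 [372.65860023 248.27296772]]
```

View pics/ins.png

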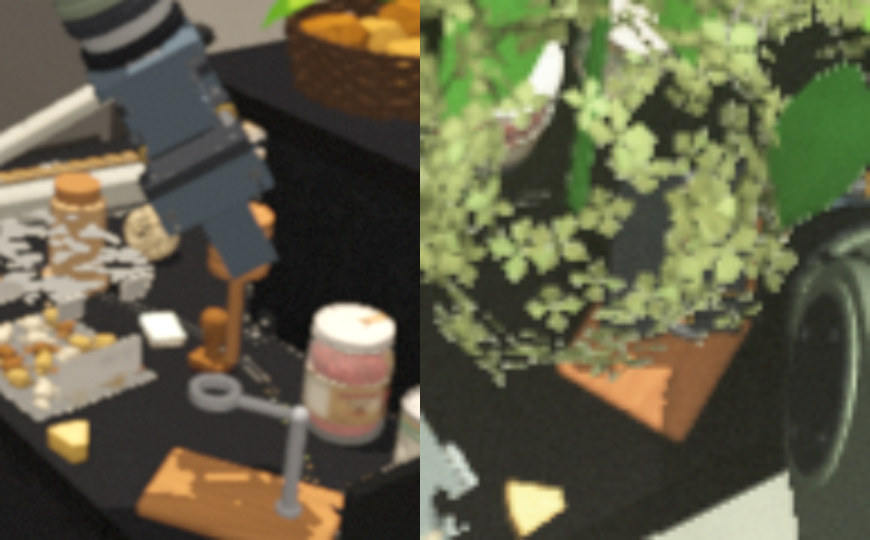

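The stick shows at crop (235,280)→(232,370), just right of the ring at crop (214,392). I'll measure the stick from depth.

Run:
```python
from h import *
f=grab('side');P=cloud(f);c=f['color'].astype(int)
d=np.hypot(P[:,:,0]-431,P[:,:,1]+240)
for lo,hi in((118,128),(128,140),(140,150),(150,160),(160,175),(175,195),(200,240)):
    m=(d<40)&(P[:,:,2]>lo)&(P[:,:,2]<hi)&(c[:,:,0]>c[:,:,2]+40)
    S=P[m]; v,u=np.nonzero(m); print(lo,hi,len(S),np.round(np.median(S,0),1) if len(S) else'', u.min() if len(u) else '',u.max() if len(u) else '',np.round(S.min(0),1) if len(S) else '')
c0=-f['R'].T@f['t']; v=np.array([431,-240])-c0[:2]; print('viewdir',v/np.linalg.norm(v))
```

```text
118 128 0    
128 140 21 [ 430.2 -245.2  133.6] 375 379 [ 426.2 -248.2  128. ]
140 150 20 [ 429.1 -246.   145. ] 375 379 [ 426.  -248.3  140.7]
150 160 16 [ 429.3 -244.4  154.4] 375 379 [ 427.  -248.7  150.6]
160 175 28 [ 429.4 -245.9  167.9] 376 380 [ 426.8 -249.   160.4]
175 195 37 [ 429.1 -245.3  183.9] 376 380 [ 425.8 -248.8  175.2]
200 240 72 [ 415.  -251.2  209.8] 370 390 [ 404.2 -268.4  203.8]
viewdir [0.67129046 0.74119439]
```

Stick axis ≈(432,-242.3) and vertical; the eyelet is at (425,-238). So shift 8 mm inward, then start down.

Request:
move_arm(
  increments=[
    [[0,0.35,0,-0.2,0,0,0],[0,0.35,0,-0.2,0,0,0],[0,0,0,0,0,0,0]],
  ],
)

```text
time_s: 10.95
ee_pos: [430.4, -240.0, 218.2]
ee_rot: [-179.8, 29.5, 150.8]
force: [0.6, 0.0, -0.4]
gripper_width: 41.1
```

```bash
cat > st.py <<'E'
from h import *
f=grab('side');P=cloud(f);c=f['color'].astype(int)
d=np.hypot(P[:,:,0]-425,P[:,:,1]+238)
m=(d<25)&(P[:,:,2]>112)&(P[:,:,2]<190)&(c[:,:,0]>c[:,:,2]+40)
S=P[m]; q=np.median(S,0); print('axis',q[:2]+4*np.array([.67,.74]),S[:,2].min(),len(S))
s=monitor.state();print(s['ee_pos'],s['qpos'],s['force'])
E
python3 st.py
```

```text
axis [ 423.75593978 -237.98316854] 127.74029832495707 111
[ 430.60556652 -240.10946771  218.33138372] [-30.96170487  -2.60350825 121.07357473   1.32940347  32.07100274
 -92.67138825] [ 0.16286805  0.34930258 -0.36750673]
```

Request:
move_arm(
  increments=[
    [[0,0.29,0,0.52,0,0,0],[0,0.39,0,0.7,0,0,0],[0,0.39,0,0.7,0,0,0],[0,0.39,0,0.7,0,0,0],[0,0.39,0,0.7,0,0,0],[0,0.29,0,0.52,0,0,0],[0,0,0,0,0,0,0]],
  ],
)

```text
time_s: 11.88
ee_pos: [430.4, -240.1, 170.2]
ee_rot: [-179.8, 29.4, 150.8]
force: [-0.6, -0.2, 0.5]
gripper_width: 41.7
```

```bash
python3 st.py; python3 -c "
from h import *
f=grab('side');save('ins2.png',f['color'][150:310,320:440],4)"
```

```text
axis [ 422.98359083 -238.40784428] 112.26700137674024 120
[ 430.66475334 -240.26439153  170.61571731] [-30.97916812   0.82742078 125.79506832   1.75579836  23.99781955
 -93.16674435] [-0.03936573  0.25787504 -0.39157591]
```

View pics/ins2.png

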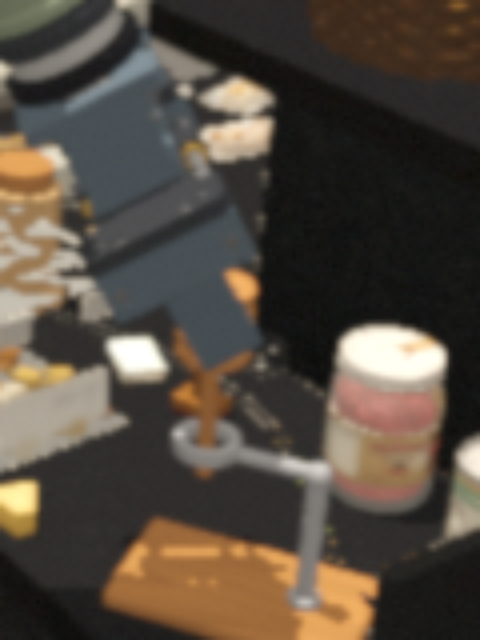

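The stick goes through the ring: its end shows below at crop (205,470), with no contact force. Continuing down.

Request:
move_arm(
  increments=[
    [[0,0.3,0,0.52,0,0,0],[0,0.39,0,0.7,0,0,0],[0,0.39,0,0.7,0,0,0],[0,0.39,0,0.7,0,0,0],[0,0.39,0,0.7,0,0,0],[0,0.25,0,0.43,0,0,0],[0,0.15,0,0.26,0,0,0],[0,0,0,0,0,0,0]],
  ],
)

```text
time_s: 12.98
ee_pos: [431.0, -240.6, 122.0]
ee_rot: [-179.8, 29.5, 150.8]
force: [-0.3, 0.2, -0.3]
gripper_width: 41.6
```

```bash
python3 -c "
from h import *
p,R,s=cur();print(p,s['ee_rot'],s['qpos'],s['force'])
f=grab('side');save('ins3.png',f['color'][170:310,320:440],4)"
```

```text
[ 431.02529449 -240.64163988  121.9759988 ] [-179.83092578   29.46401153  150.8126544 ] [-31.0014266    5.27134518 130.28821346   2.79499018  15.00111046
 -94.27940109] [-0.27019246  0.21270277 -0.32796149]
```

View pics/ins3.png

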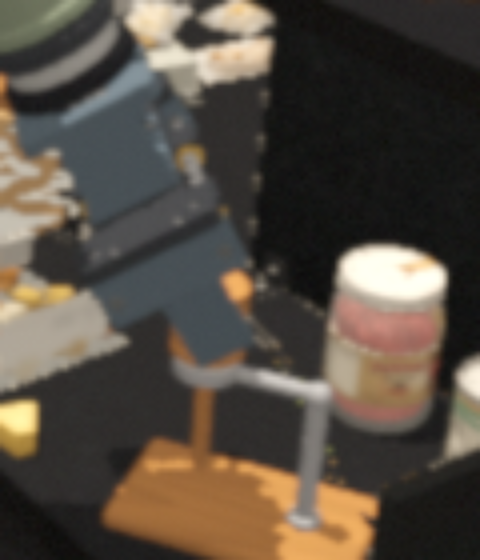

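The head is just above the ring. I'll lower the last ~5 mm slowly.

Request:
move_arm(
  increments=[
    [[0,0.1,0,0.17,0,0,0],[0,0.1,0,0.17,0,0,0],[0,0.07,0,0.12,0,0,0],[0,0,0,0,0,0,0]],
  ],
)

```text
time_s: 13.52
ee_pos: [431.5, -241.0, 117.3]
ee_rot: [-179.8, 29.6, 150.8]
force: [0.5, -0.0, -0.6]
gripper_width: 41.4
```

Request:
move_arm(
  increments=[
    [[0.75,0,0,0,0,0,0],[0.75,0,0,0,0,0,0],[0.75,0,0,0,0,0,0],[0.75,0,0,0,0,0,0],[0.75,0,0,0,0,0,0]],
  ],
)

```text
time_s: 14.15
ee_pos: [432.0, -241.2, 117.9]
ee_rot: [-179.8, 29.7, 150.8]
force: [-0.0, -0.1, 0.6]
gripper_width: 68.5
```

```bash
cat > chk.py <<'E'
from h import *
p,R,s=cur();print(s['time_s'],p,s['qpos'],s['force'],s['gripper_width'])
f=grab('side');P=cloud(f);c=f['color'].astype(int);save('fin%d.png'%(s['time_s']*10),f['color'][150:310,320:440],4)
print('fin%d.png'%(s['time_s']*10))
m=(np.hypot(P[:,:,0]-425,P[:,:,1]+238)<40)&(c[:,:,0]>c[:,:,2]+40)
for lo,hi in((30,60),(60,92),(108,125),(125,143),(143,160)):
    S=P[m&(P[:,:,2]>lo)&(P[:,:,2]<hi)]
    if len(S):print(lo,hi,len(S),np.median(S,0),S[:,2].max())
S=P[m&(P[:,:,2]>142)&(P[:,:,2]<152)]
if len(S):print('top',cv2.minEnclosingCircle(S[:,:2].astype(np.float32)),np.median(S[:,2]))
m=(np.hypot(P[:,:,0]-538,P[:,:,1]-122)<35)&(abs(P[:,:,2]-113)<3);print('tamper',P[m].mean(0),m.sum())
Q=np.load('side.npy');m=(np.hypot(Q[:,:,0]-538,Q[:,:,1]-122)<35)&(abs(Q[:,:,2]-113)<3);print('tamper0',Q[m].mean(0),m.sum())
E
python3 chk.py
```

```text
14.15 [ 431.98050891 -241.24702251  117.879841  ] [-31.00492656   5.75664543 130.69616636   3.01503203  13.89536755
 -94.5078791 ] [-0.01924507 -0.14890791  0.61989968] 68.54758862862168
fin141.png
30 60 45 [ 422.02233352 -241.89666975   45.94937897] 59.97920509304286
60 92 42 [ 421.62192067 -241.35788656   73.04311362] 85.25189669215854
108 125 8 [ 405.23675178 -236.40310254  109.98611389] 114.0600013836188
125 143 10 [ 431.9259392  -257.28984355  138.27173698] 141.672838992488
143 160 40 [ 435.19379071 -247.98384998  145.8101682 ] 158.79739433675584
top ((433.4319152832031, -247.86795043945312), 15.350723266601562) 145.79223283777927
tamper [520.04405105 126.31039301 111.03070483] 7
tamper0 [538.58104484 120.9223443  111.45295566] 76
```

Dipper released. I'll back out along the tool axis.

Request:
move_arm(
  increments=[
    [[0.75,0,0,-0.6,0,0,0],[0.75,0,0,-1.2,0,0,0],[0.75,0,0,-1.5,0,0,0],[0.75,0,0,-1.5,0,0,0],[0.75,0,0,-1.5,0,0,0],[0.75,0,0,-1.5,0,0,0],[0.75,0,0,-1.5,0,0,0],[0.75,0,0,-1.2,0,0,0],[0.75,0,0,-0.6,0,0,0],[0.75,0,0,0,0,0,0]],
  ],
)

```text
time_s: 15.45
ee_pos: [380.2, -212.0, 222.8]
ee_rot: [-179.8, 30.0, 150.8]
force: [-0.4, 0.4, -0.4]
gripper_width: 68.7
```

```bash
python3 chk.py; cp pics/fin15*.png pics/last.png
```

```text
15.45 [ 380.17901684 -211.97980191  222.75975907] [-31.31658486  -9.0539956  125.96793548   1.56460878  33.1234928
 -93.16270053] [-0.39425108  0.38971204 -0.4151481 ] 68.68032948963123
fin154.png
30 60 50 [ 422.13261968 -241.52957929   46.36457546] 59.69190624911494
60 92 40 [ 421.34921053 -241.96233746   74.78282038] 85.72909906702829
108 125 125 [ 411.96487327 -253.06957789  116.66846196] 124.7659650859642
125 143 127 [ 411.81268929 -252.67594018  133.75448761] 142.90723593695282
143 160 163 [ 423.29316466 -239.76016716  145.71552113] 147.6421690919634
top ((424.5099182128906, -237.14210510253906), 23.098731994628906) 145.682516322701
tamper [nan nan nan] 0
tamper0 [538.58104484 120.9223443  111.45295566] 76chk.py:11: RuntimeWarning: Mean of empty slice.
  m=(np.hypot(P[:,:,0]-538,P[:,:,1]-122)<35)&(abs(P[:,:,2]-113)<3);print('tamper',P[m].mean(0),m.sum())
  ret = um.true_divide(
```

View pics/last.png

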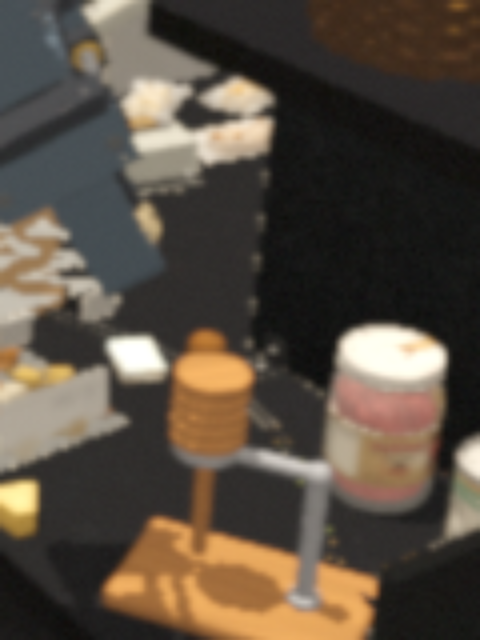

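The dipper hangs upright with its head on the ring (crop (210,400)) and the gripper is clear. Last, I'll check the tamper from the top camera, since the arm blocks it from the side, then hand in.

Run:
```python
from h import *
Q=cloud(grab('top')); 
for C in(Q,np.load('top.npy')):
    S=C[(abs(C[:,:,2]-113)<7)&(np.hypot(C[:,:,0]-539,C[:,:,1]-125)<45)]; print(len(S),cv2.minEnclosingCircle(S[:,:2].astype(np.float32)) if len(S) else '')
    ok=len(S)>200
print(monitor.state()['time_s'],job.job_done())
```

```text
324 ((539.9237060546875, 124.22933959960938), 25.137393951416016)
324 ((540.232421875, 125.01465606689453), 24.722244262695312)
the job is handed in; nothing more can be done
15.55 None
```

The honey dipper now hangs through the eyelet of the stand, and I handed the job in at 15.55 s of the 38 s allowed. I gripped its head with the tool tilted about 29° outward to stay clear of the plant. Then I lifted it from its holder, swung it round to the stand, lowered it through the eyelet, released it and backed out.

What the last checks showed:
- **Dipper position:** the head's top face is at z ≈ 146–147 mm, so its centre is about 21 mm above the eyelet's upper face. The side camera puts that centre at about (424.5, -237), against (425, -238) for the eyelet. That fit came out slightly wide (23 mm radius instead of 21), so it is good to a few mm.
- **Upright:** the last picture shows the head resting on the ring with the stick vertical below it.
- **Tamper:** within about 1 mm of where it started, measured by the top camera. The side camera gave no reading because the arm blocked its view.
- **Robot:** clear of everything, with about 0.7 N on the wrist, which is sensor noise.

During the approach at 37° tilt, joint 5 read 2.806°, right at its 2.81° lower limit. I reduced the tilt before gripping, and the lowest I read after that was about 14°.

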